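Lock the supply unit's access panel with its quarter-turn fastener

ROBOT

A 6-joint arm with a two-finger parallel gripper is mounted at the origin on the work surface. World frame = base frame: x ahead of the robot, y to its left, z up, the work surface at z = 0. Lengths are in m, angles in rad, forces in N, time in s.
With the tool pointing down it reaches from about 0.275 to 0.725 m from the base axis. Payload 5.6 kg.
Tool frame: the origin (TCP) lies midway between the tips of the shut fingers; the grasp point (between the pads) lies 19 mm behind it (ctrl.grip_point_offset is the distance from the TCP to the grasp point, in m); z points along the fingers, y is the direction in which the jaws open and shut (so a half turn about z gives the same grasp; the last joint's range is limited). The gripper opens to 85 mm and grips with 20 to 120 N. Pads are 22 mm wide; open, the fingers measure 114 mm over their backs; the gripper's body (76 mm by 85 mm) begins 54 mm behind the grasp point. The pads swing forward as they close: fully open they stand 13 mm farther back than shut.
Start: joints at [1.505, 0.255, 0.108, 0, -1.424, -0.285], TCP at [0.189, 0.517, 0.231] pointing down, gripper open.
Joint ranges: [-2.95, 2.95], [-1.21, 1.97], [-1.09, 1.5], [-2.87, 1.71], [-2.94, -0.07], [-3.05, 3.05]. Speed limits (rad/s): [2.57, 2.57, 3.14, 3.14, 3.14, 3.14].

INTERFACE

Orientations are given as [roll, pitch, yaw] about the fixed x, y, z axes, in that order (R = Rz(yaw) Ry(pitch) Rx(roll)).
In Python, from rig import get_obs, optics, ctrl gives the robot as it stands.
- The arm moves only by the tool jog_arm, never from a script. Its argument "motion" is a list that holds one entry, the list of rows, each a list of 7 numbers: the finger opening in m, from 0 to 0.0854, then the shift along the tool's x, y, z in m, then the turn, a rotation vector about the tool's x, y, z in degrees. In form: [[[jaw, dx, dy, dz, rx, ry, rz], ...]]. A call has 1 to 5 rows; each row shifts and turns the commanded pose from where the row before left it, along the tool's axes as they then stand; what a row does not reach is not made up. A row lasts 1/12 s, in which the tool goes at most 41.7 mm and 7.16 degrees, less where a joint would pass 70% of its speed; a pose out of reach is approached as far as the arm can. A call is refused whole if a number of a shift passes 0.0417 or a number of a turn 7.16, either way. A call with a gripper value outside its range is refused whole. The fingers move at their own pace and stop on an object; the grip force is fixed at half the most. Time passes only in rows, so rows that do not move let the fingers close. It gives the time, the measured TCP pose, the force and the opening at its end, in the units of the state.
- get_obs(): the state, without advancing time (a new reading comes with each control period).
- optics.camera(name): name is "scene" or "top"; returns the picture (480x640x3 uint8, blue, green, red); there is no depth.
- optics.camera_info(name): a dict with "fx", "fy", "cx", "cy" (pixels), "dist_coeffs" ([k1, k2, p1, p2, k3] as OpenCV has them; the pictures are not rectified), "rvec" (rotation vector, rad) and "tvec" (3), from world to camera coordinates, as OpenCV has them. Camera axes: x right, y down, z forward; pixel columns grow to the right and rows downward; lengths in m; the calibration is good to about 2 mm. A picture is of the moment at which its call begins. camera_info takes no time and is no camera call.
- ctrl.job_done(): hands the job in, once; it reports no verdict.
The state is a dict: "clock": time; "joint_pos": joint angles; "qvel": joint speeds; "tau": joint torques, N m; "eef_pos": TCP position; "orientation": TCP orientation; "contact_force": force on the tool from outside, world axes, zero at the start; "moment": the same for the moment, N m; "gripper_width": finger opening in m.
Only numpy, scipy, OpenCV 4.12 (cv2) and the standard library are available. Lean on these libraries where they do the work, as an engineer would, in place of code of your own. Each camera call takes 0.05 s, during which the arm holds its last target. There are 200 camera calls.

TASK

The access panel of the grey supply unit stands ajar on its spring. Set the fingertips in the slot of the big black dial, press on the orange slot floor until the panel is flush, and keeping it down turn the dial clockwise a quarter turn to its stop so that the panel stays locked when you let go. Do not lift the panel open, and leave the sleeves, jar, cap, screwdriver and block beside and on the unit where they are.

Things in the scene. Friction and masses are not known exactly. Their poses are not given: they have to be found in the camera images.
- unit: grey instrument supply unit fixed to the bench, 300 x 300 mm, 100 mm tall. Origin at the centre of its underside; z up; its own -x side is the front (robot side), where the free edge of the panel lies. Behind the panel (own x +84 to +150 mm) is a flat rear deck, 106 mm above the table.
- slot_floor: orange floor of the finger slot in the black dial. Origin on the dial's axis, on the floor's upper face; z along the axis, leaning with the panel. The slot runs along own y: 40 mm wide, 100 long, 14 deep, closed at both ends by the rim; one or both fingertips fit at any yaw. Panel flush: floor 112 mm, rim 126 mm above the table; at the start 18 mm more. The axis is at unit own x -75 mm, y 0
- mark (a point): small white mark on top of the black rim of the big round dial (the quarter-turn fastener, 120 mm diameter, 20 mm tall, standing on the panel), 57 mm from the dial's axis, at the slot_floor's own -y end of the slot. It turns with the dial: from the red dot (unlocked) to the green dot at the panel's front edge (locked)
- dial (a joint): turn of the dial, rad: 0 unlocked, mark at the unit's own -y side; grows clockwise seen from above; stops at 1.571, locked, mark toward unit own -x. Friction about 0.06 N m; stays where left; starts at 0 to 0.35. Its cam tongue, under the panel, passes below a keeper in the last third of the turn if the panel is flush; with the panel up it passes above and locks nothing
- hinge (a point): middle of the panel's level hinge line, which runs along the unit's y axis; 100 mm above the table, 155 mm behind the dial's axis. The aluminium panel is 230 mm long (from here toward the unit's own -x), 296 mm wide, 6 mm thick
- panel (a joint): opening of the panel, rad: 0 is flush on its stop, grows as the front edge rises. A spring holds it ajar at about 0.12; pressing it flush takes about 6 N down at the dial; released unlocked, it rises again. Locked, it has about 0.015 of play
- sleeve_a: steel sleeve, 26 mm diameter, 38 mm tall, standing on the rear deck of the unit; origin at the centre of its underside
- sleeve_b: second such sleeve on the rear deck; origin at the centre of its underside
- sleeve_c: third such sleeve, standing on the table beside the unit; origin at the centre of its underside
- jar: jar with a blue cap, 56 mm diameter, 65 mm tall, on the table beside the unit; origin at the centre of its underside
- cap: black eyepiece cap, 48 mm diameter, 28 mm tall, on the table beside the unit; origin at the centre of its underside
- driver: screwdriver about 180 mm long lying on the table beside the unit along its own x axis; origin on its underside
- block: steel gauge block 50 x 30 x 20 mm on the table beside the unit; origin at the centre of its underside

How it is judged:
On the way, in this order (a step that is already met when the one before it is completed fails the run):
1. the panel is pressed flush by fingertips on the slot floor, the dial still unlocked (value of joint panel below 0.03 rad and value of joint dial below 0.9 rad and contact force between the fingers and slot_floor above 1 N), for 0.1 s.
2. the dial is turned to its locked stop with the panel still flush (value of joint panel below 0.03 rad and value of joint dial above 1.4 rad), for 0.1 s.
At the end, for the whole second after the job is handed in: the dial stands within 0.17 rad (10 degrees) of its locked stop and the panel, let go, stays within 0.03 rad of flush, both at rest (all of step 2 and velocity of joint dial between -0.05 and 0.05 rad/s and velocity of joint panel between -0.05 and 0.05 rad/s); the robot touches nothing.
It fails at once if the panel is lifted open (beyond 0.2 rad) (value of joint panel above 0.2 rad).
It fails at once if a bystander is lifted, carried or shoved more than 20 mm (distance of any of sleeve_a, sleeve_b, sleeve_c, jar, cap, driver, block from where it was at the start of the episode above 0.02 m).
It also fails if it takes over 42 s, if anything falls off the work surface, if the arm or the gripper's body presses on something with over 40 N, if the wrist force passes 120 N, or if a joint passes its speed limit or range.

## Working session

There is one attempt and no reset: what is moved stays moved. The work goes in short steps, Python scripts to look and compute and a tool call to move; the robot and the scene stay as the last step left them, time stands still between calls to the robot, and variables do not carry over. Pictures are saved under pics/ and viewed, about 8 in all and at most 12, crops included, and the job is handed in when it is done.

Besides the shell and the picture viewer there is one more tool, called as name([rows], argument=value, ...), one row to a line, values as JSON. jog_arm: Moves the arm, as the interface text tells. Its arguments: {"type":"object","properties":{"motion":{"type":"array"}},"required":["motion"]}

```bash
mkdir -p pics; python3 - <<'E'
from rig import get_obs, optics
import cv2
print(get_obs())
for n in("scene","top"):
    cv2.imwrite(f"pics/{n}0.png",optics.camera(n)); print(optics.camera_info(n))
E
```

```text
{'clock': 0.0, 'joint_pos': array([ 1.50459889e+00,  2.55736033e-01,  1.06996192e-01, -5.04906048e-04,
       -1.42388976e+00, -2.84579716e-01]), 'qvel': array([ 0.00065345,  0.00019291,  0.00157656, -0.00041721,  0.00084009,
       -0.00089483]), 'tau': array([-5.66783638e-04, -3.86625624e+01,  2.37937099e+01,  5.36517173e+00,
       -6.24855340e-03, -1.01963860e-05]), 'eef_pos': array([0.18876932, 0.51605762, 0.23039367]), 'orientation': array([ 3.13969291e+00, -3.54555381e-05, -3.50851484e-01]), 'contact_force': array([ 0.24343929, -0.4253431 , -0.06003834]), 'moment': array([ 0.00924565, -0.00692316, -0.01335904]), 'gripper_width': 0.08515045615172193}
{'fx': 586.2176594267247, 'fy': 586.2176594267247, 'cx': 307.95574307074537, 'cy': 238.5900469839093, 'dist_coeffs': array([0.05989805, 0.        , 0.        , 0.        , 0.        ]), 'rvec': array([ 2.04676021,  1.4890122 , -0.55379329]), 'tvec': array([-0.18962659, -0.3732947 ,  1.41869447])}
{'fx': 573.0543552742567, 'fy': 573.0543552742567, 'cx': 321.7054774062853, 'cy': 234.89625631197558, 'dist_coeffs': array([-0.16047118,  0.        ,  0.        ,  0.        ,  0.        ]), 'rvec': array([ 2.10768525, -2.15268827,  0.15528309]), 'tvec': array([0.04494712, 0.59731377, 1.14824456])}
```

View pics/top0.png

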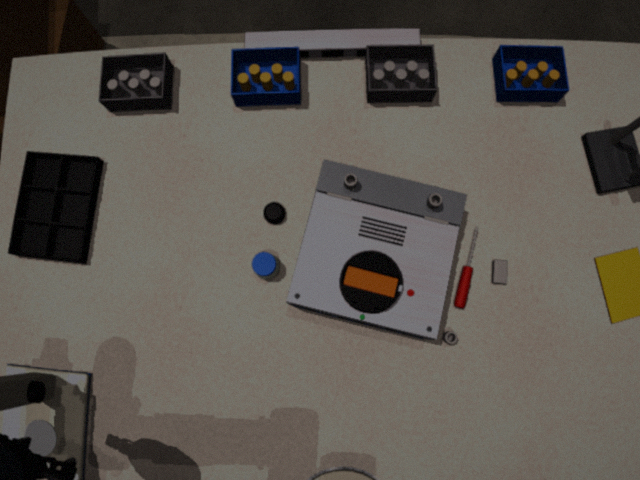

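View pics/scene0.png

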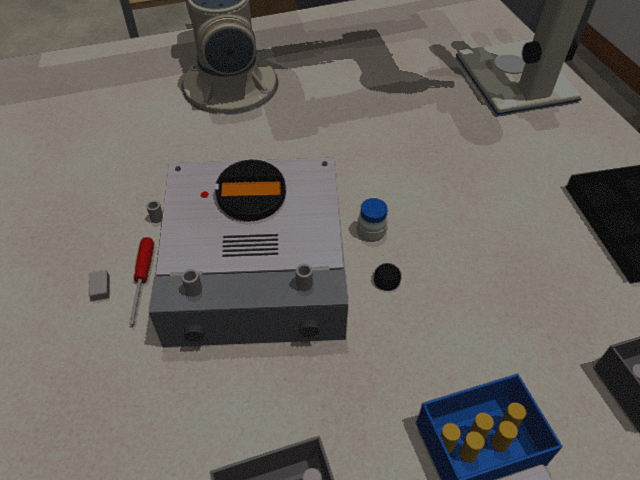

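The top view shows the dial at about (371,282), its slot running left–right, the white mark at (401,289), the red dot at (410,293) and the green dot at (362,317). I'll enlarge it for measuring.

```bash
python3 - <<'E'
import cv2
a=cv2.imread("pics/top0.png")[145:345,280:480]
a=cv2.convertScaleAbs(a,alpha=1.6)
cv2.imwrite("pics/topc.png",cv2.resize(a,(600,600),interpolation=cv2.INTER_CUBIC))
E
```

```text
(no output)
```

View pics/topc.png

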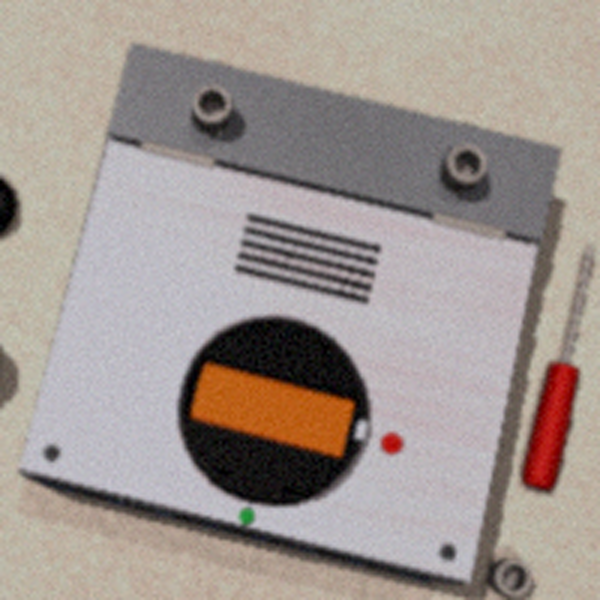

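The crop (3× scale, offset 280,145) gives these pixels:
- Slot corners: (207,363), (354,402), (340,458) and (192,417).
- Dots and mark: white mark (361,430), red dot (392,443), green dot (247,516).
- Deck back corners: (135,44) and (560,150).
- Panel front corners: (22,470) and (475,583).

```bash
cat > h.py <<'E'
import numpy as np, cv2
from rig import optics
def w(name,uv,z):
    c=optics.camera_info(name); K=np.array([[c['fx'],0,c['cx']],[0,c['fy'],c['cy']],[0,0,1]])
    R=cv2.Rodrigues(c['rvec'])[0]; o=-R.T@c['tvec']
    n=cv2.undistortPoints(np.array([[uv]],float),K,c['dist_coeffs'])[0,0]
    d=R.T@np.array([*n,1]); return o+d*(z-o[2])/d[2]
E
python3 - <<'E'
from h import *
P=lambda x,y,z:w("top",(280+x/3-.33,145+y/3-.33),z)
for n,p in dict(s1=(207,363,.133),s2=(354,402,.133),s3=(340,458,.133),s4=(192,417,.133),rim=(275,411,.144),mark=(361,430,.144),red=(392,443,.122),green=(247,516,.127),dk1=(135,44,.106),dk2=(560,150,.106),f1=(22,470,.13),f2=(475,583,.13),h1=(110,140,.106),h2=(535,240,.106),slA=(212,104,.144),slB=(466,165,.144)).items(): print(n,P(*p)[:2].round(4))
for n,uv,z in (("sc mark",(217,186),.144),("sc slot c",(251,188.5),.133),("sl",(191,275),.144),("sl",(304,271),.144)): print(n,w("scene",uv,z)[:2].round(4))
E
```

```text
s1 [ 0.5233 -0.0195]
s2 [ 0.4961 -0.1129]
s3 [ 0.4605 -0.1026]
s4 [ 0.4889 -0.009 ]
rim [ 0.4907 -0.0613]
mark [ 0.4773 -0.1154]
red [ 0.4699 -0.1378]
green [ 0.4254 -0.0427]
dk1 [0.7445 0.0224]
dk2 [ 0.6646 -0.2628]
f1 [0.4575 0.1002]
f2 [ 0.379  -0.1864]
h1 [0.6779 0.0406]
h2 [ 0.6034 -0.2419]
slA [ 0.6912 -0.0271]
slB [ 0.6471 -0.1908]
sc mark [ 0.4793 -0.1133]
sc slot c [ 0.4921 -0.0584]
sl [ 0.6505 -0.189 ]
sl [ 0.6961 -0.0272]
```

jog_arm([
  [[0.055,0.03,0.027,0,0,0,0],[0.055,0.03,0.027,0,0,0,0],[0.055,0.03,0.027,0,0,0,0],[0.055,0.03,0.027,0,0,0,0],[0.055,0.03,0.027,0,0,0,0]],
])

```text
clock: 0.52
eef_pos: [0.2837, 0.3362, 0.2309]
orientation: [3.141, 0.0, -0.35]
contact_force: [0.1, 0.1, 0.3]
gripper_width: 0.0551
```

jog_arm([
  [[0.055,0.03,0.027,0,0,0,0],[0.055,0.03,0.027,0,0,0,0],[0.055,0.03,0.027,0,0,0,0],[0.055,0.03,0.027,0,0,0,0],[0.055,0.03,0.027,0,0,0,0]],
])

```text
clock: 0.93
eef_pos: [0.378, 0.1579, 0.2312]
orientation: [-3.141, 0.0, -0.35]
contact_force: [1.1, 0.5, -0.1]
gripper_width: 0.0552
```

jog_arm([
  [[0.055,0.03,0.027,0,0,0,0],[0.055,0.03,0.027,0,0,0,0],[0.055,0.03,0.027,0,0,0,0],[0.055,0.03,0.027,0,0,0,0],[0.055,0.015,0.015,0,0,0,-4]],
])

```text
clock: 1.35
eef_pos: [0.4633, -0.0053, 0.2307]
orientation: [3.14, 0.001, -0.284]
contact_force: [-0.2, 0.0, -0.4]
gripper_width: 0.0551
```

jog_arm([
  [[0.055,0.021,0.0225,0,0,0,0],[0.055,0.021,0.0225,0,0,0,0],[0.055,0,0,0.03,0,0,0],[0.055,0,0,0.03,0,0,0],[0.055,0,0,0,0,0,0]],
])

```text
clock: 1.77
eef_pos: [0.4862, -0.0573, 0.1651]
orientation: [3.139, 0.012, -0.283]
contact_force: [-1.3, -0.0, -1.0]
gripper_width: 0.0551
```

```bash
python3 - <<'E'
from rig import *
import cv2,numpy as np
o=get_obs();print(o['eef_pos'],o['orientation'],o['contact_force'])
a=optics.camera("top")[215:345,290:450];b=optics.camera("scene")[110:270,140:360]
f=lambda i:cv2.resize(cv2.convertScaleAbs(i,alpha=1.6),(400,300) if i is b else (400,325),interpolation=cv2.INTER_CUBIC)
A,B=f(a),f(b);B=cv2.copyMakeBorder(B,0,25,0,0,0)
cv2.imwrite("pics/c1.png",np.hstack([A,B]))
E
```

```text
[ 0.4862345  -0.05729589  0.16514354] [ 3.13891442  0.01161674 -0.28343415] [-1.27043402 -0.01293266 -1.00805408]
```

View pics/c1.png

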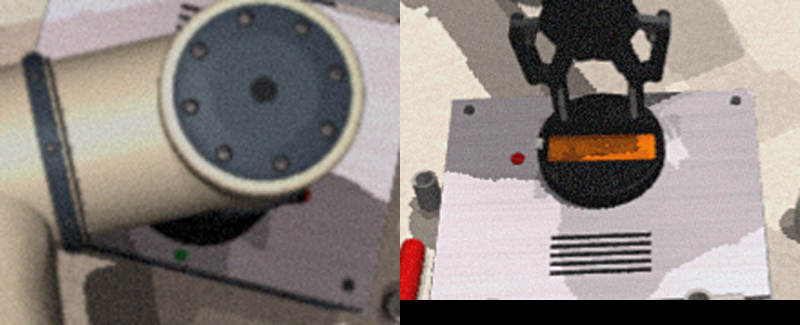

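The fingers straddle the slot along its length, centred and above the rim. I'll shift slightly and go in.

jog_arm([
  [[0.055,0.005,0.001,0,0,0,0],[0.055,0,0,0.01,0,0,0],[0.055,0,0,0.01,0,0,0],[0.055,0,0,0.008,0,0,0],[0.055,0,0,0,0,0,0]],
])

```text
clock: 2.28
eef_pos: [0.4935, -0.0591, 0.1412]
orientation: [3.141, 0.003, -0.281]
contact_force: [0.2, 0.1, -0.4]
gripper_width: 0.0551
```

jog_arm([
  [[0.055,-0.002,0,0.004,0,0,0],[0.055,0,0,0.004,0,0,0],[0.055,0,0,0.003,0,0,0],[0.055,0,0,0,0,0,0],[0.055,0,0,0,0,0,0]],
])

```text
clock: 2.7
eef_pos: [0.4929, -0.0587, 0.1323]
orientation: [3.141, 0.0, -0.281]
contact_force: [-0.2, 0.1, 0.1]
gripper_width: 0.0551
```

jog_arm([
  [[0.055,-0.001,0,0.004,0,0,0],[0.055,0,0,0.004,0,0,0],[0.055,0,0,0.004,0,0,0],[0.055,0,0,0,0,0,0],[0.055,0,0,0,0,0,0]],
])

```text
clock: 3.12
eef_pos: [0.4918, -0.0584, 0.1201]
orientation: [3.141, 0.001, -0.281]
contact_force: [-0.3, 0.5, 2.5]
gripper_width: 0.0547
```

jog_arm([
  [[0.055,-0.001,0,0.004,0,0,0],[0.055,0,0,0.004,0,0,0],[0.055,0,0,0.003,0,0,0],[0.055,0,0,0,0,0,0],[0.055,0,0,0,0,0,0]],
])

```text
clock: 3.53
eef_pos: [0.4908, -0.0582, 0.1092]
orientation: [3.141, 0.0, -0.281]
contact_force: [-3.2, 1.3, 4.8]
gripper_width: 0.055
```

jog_arm([
  [[0.055,-0.001,0,0.001,0,0,0],[0.055,0,0,0.001,0,0,0],[0.055,0,0,0.001,0,0,0],[0.055,0,0,0,0,0,0],[0.055,0,0,0,0,0,0]],
])

```text
clock: 3.95
eef_pos: [0.4907, -0.0581, 0.1079]
orientation: [-3.142, -0.002, -0.28]
contact_force: [-3.4, 0.5, 12.6]
gripper_width: 0.055
```

The panel is flush: it stopped at TCP z 0.108 and the force jumped to 12.6 N. Next I'll turn it clockwise (+z of the tool).

jog_arm([
  [[0.055,0,0,0,0,0,5],[0.055,0,0,0,0,0,5],[0.055,0,0,0,0,0,5],[0.055,0,0,0,0,0,5],[0.055,0,0,0,0,0,5]],
])

```text
clock: 4.37
eef_pos: [0.4915, -0.0583, 0.108]
orientation: [-3.14, -0.003, -0.721]
contact_force: [-1.5, -0.5, 9.2]
gripper_width: 0.0551
```

jog_arm([
  [[0.055,0,0,0.001,0,0,5],[0.055,0,0,0,0,0,5],[0.055,0,0,0,0,0,5],[0.055,0,0,0,0,0,5],[0.055,0,0,0,0,0,5]],
])

```text
clock: 4.78
eef_pos: [0.4923, -0.0589, 0.1079]
orientation: [-3.138, -0.004, -1.156]
contact_force: [-0.4, -2.4, 13.9]
gripper_width: 0.0552
```

jog_arm([
  [[0.055,0,0,0,0,0,5],[0.055,0,0,0,0,0,5],[0.055,0,0,0,0,0,5],[0.055,0,0,0,0,0,5],[0.055,0,0,0,0,0,4]],
])

```text
clock: 5.2
eef_pos: [0.4926, -0.0591, 0.108]
orientation: [-3.136, -0.003, -1.575]
contact_force: [0.1, -4.2, 12.9]
gripper_width: 0.055
```

jog_arm([
  [[0.055,0,0,0,0,0,4],[0.055,0,0,0,0,0,4],[0.055,0,0,0,0,0,4],[0.055,0,0,0,0,0,3],[0.055,0,0,0,0,0,0]],
])

```text
clock: 5.62
eef_pos: [0.4927, -0.0595, 0.108]
orientation: [-3.135, -0.002, -1.836]
contact_force: [1.1, -5.9, 13.0]
gripper_width: 0.0551
```

```bash
python3 - <<'E'
from rig import *
o=get_obs();print(o['moment'],o['orientation'],o['contact_force'])
E
```

```text
[-1.61291668  0.04681087  0.12573375] [-3.13485295e+00 -1.70401126e-03 -1.83551637e+00] [ 1.07351042 -5.87709159 12.95863148]
```

jog_arm([
  [[0.055,0,0,0,0,0,3],[0.055,0,0,0,0,0,3],[0.055,0,0,0,0,0,2],[0.055,0,0,0,0,0,2],[0.055,0,0,0,0,0,0]],
])

```text
clock: 6.03
eef_pos: [0.4917, -0.06, 0.1079]
orientation: [-3.136, -0.002, -2.009]
contact_force: [-2.5, -6.1, 14.6]
gripper_width: 0.0549
```

```bash
python3 - <<'E'
from rig import *
import cv2
o=get_obs();print(o['moment'],o['orientation'],o['contact_force'])
b=optics.camera("scene")[110:270,140:360]
cv2.imwrite("pics/c2.png",cv2.resize(cv2.convertScaleAbs(b,alpha=1.6),(660,480),interpolation=cv2.INTER_CUBIC))
E
```

```text
[-2.05757781  1.02689324  0.20742978] [-3.13617965e+00 -2.18383833e-03 -2.00900833e+00] [-2.50445687 -6.10858104 14.57049405]
```

View pics/c2.png

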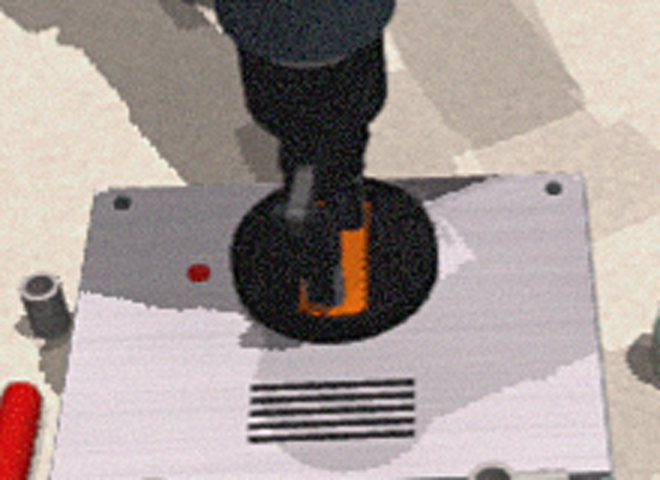

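The slot now runs almost fore-and-aft, so the dial is close to its stop. I'll turn a little further until the moment rises.

jog_arm([
  [[0.055,0,0,0,0,0,2],[0.055,0,0,0,0,0,2],[0.055,0,0,0,0,0,2],[0.055,0,0,0,0,0,0],[0.055,0,0,0,0,0,0]],
])

```text
clock: 6.5
eef_pos: [0.4913, -0.0601, 0.1079]
orientation: [-3.137, -0.002, -2.112]
contact_force: [-2.9, -5.7, 16.0]
gripper_width: 0.0549
```

```bash
python3 - <<'E'
from rig import *
o=get_obs();print(o['moment'],o['orientation'],o['contact_force'])
E
```

```text
[-2.13373703  1.45223101  0.18203824] [-3.13658824e+00 -2.10639232e-03 -2.11208394e+00] [-2.93745129 -5.6729391  15.95901682]
```

jog_arm([
  [[0.055,0,0,0,0,0,2],[0.055,0,0,0,0,0,2],[0.055,0,0,0,0,0,2],[0.055,0,0,0,0,0,0],[0.055,0,0,0,0,0,0]],
])

```text
clock: 6.92
eef_pos: [0.4895, -0.0598, 0.1083]
orientation: [-3.138, -0.005, -2.209]
contact_force: [-14.0, 0.0, 23.7]
gripper_width: 0.0551
```

```bash
python3 - <<'E'
from rig import *
import cv2
o=get_obs();print(o['moment'],o['orientation'],o['contact_force'])
b=optics.camera("scene")[150:240,190:310]
cv2.imwrite("pics/c3.png",cv2.resize(cv2.convertScaleAbs(b,alpha=1.8),(720,540),interpolation=cv2.INTER_CUBIC))
E
```

```text
[-1.42021633  4.01399846  3.42126188] [-3.13828641 -0.00543068 -2.20851861] [-13.97264307   0.0337578   23.66712272]
```

View pics/c3.png

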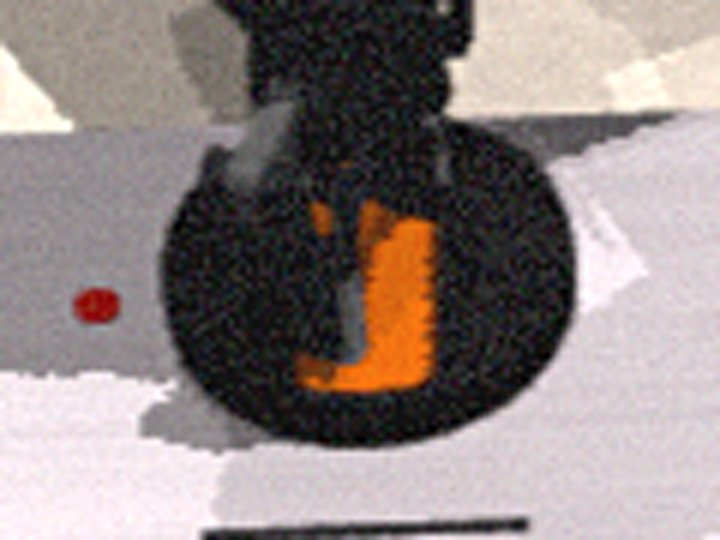

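The moment jumped to 3.4 N m, so the dial is on its stop. I'll lift off the floor first, then ease the twist and retreat.

jog_arm([
  [[0.055,0,0,-0.004,0,0,0],[0.055,0,0,-0.002,0,0,-4],[0.055,0,0,0,0,0,-4],[0.055,0,0,0,0,0,-3],[0.055,0,0,0,0,0,0]],
])

```text
clock: 7.38
eef_pos: [0.4899, -0.0579, 0.1108]
orientation: [3.141, -0.0, -2.025]
contact_force: [-0.8, 0.1, -0.8]
gripper_width: 0.0553
```

jog_arm([
  [[0.055,0,0,-0.006,0,0,0],[0.055,0,0,-0.012,0,0,0],[0.055,0,0,-0.025,0,0,0],[0.055,0,0,-0.03,0,0,0],[0.055,0,0,-0.04,0,0,0]],
])

```text
clock: 7.8
eef_pos: [0.4886, -0.0578, 0.2239]
orientation: [3.138, -0.002, -2.028]
contact_force: [2.1, -0.2, -0.6]
gripper_width: 0.0548
```

jog_arm([
  [[0.055,-0.04,0,0,0,0,0],[0.055,-0.04,0,0,0,0,0],[0.055,-0.04,0,0,0,0,0],[0.055,-0.04,0,0,0,0,0],[0.055,-0.03,0,0,0,0,0]],
])

```text
clock: 8.22
eef_pos: [0.5745, 0.1154, 0.2243]
orientation: [-3.142, 0.001, -2.027]
contact_force: [-0.1, -0.9, -0.3]
gripper_width: 0.0552
```

jog_arm([
  [[0.055,-0.03,0,0,0,0,0],[0.055,-0.03,0,0,0,0,0],[0.055,0,0,0,0,0,0],[0.055,0,0,0,0,0,0]],
])

```text
clock: 8.55
eef_pos: [0.6002, 0.168, 0.2234]
orientation: [3.141, -0.001, -2.026]
contact_force: [-0.0, -1.1, 0.3]
gripper_width: 0.0553
```

```bash
python3 - <<'E'
from rig import *
import cv2,numpy as np
a=optics.camera("top")[145:345,280:480];b=optics.camera("scene")[130:350,80:400]
A=cv2.resize(cv2.convertScaleAbs(a,alpha=1.6),(400,400),interpolation=cv2.INTER_CUBIC)
B=cv2.resize(cv2.convertScaleAbs(b,alpha=1.6),(400,275),interpolation=cv2.INTER_CUBIC)
cv2.imwrite("pics/c4.png",np.hstack([A,cv2.copyMakeBorder(B,0,125,0,0,0)]))
E
```

```text
(no output)
```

View pics/c4.png

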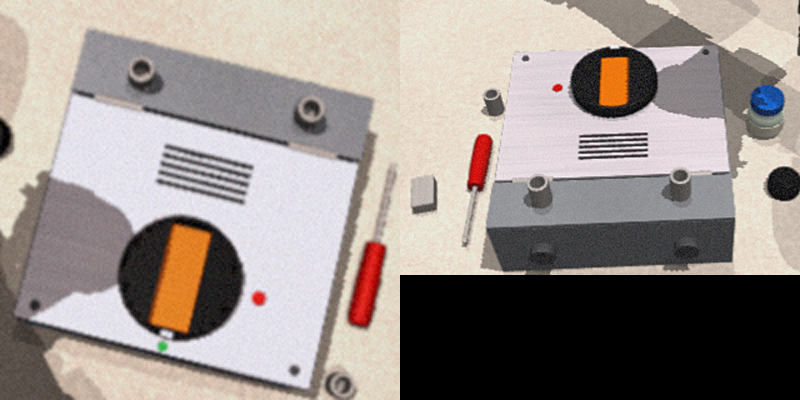

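The white mark now sits at the green dot and the bystanders look unmoved. One quick numeric check of the angle and flushness:

```bash
python3 - <<'E'
from h import *
P=lambda x,y,z:w("top",(280+x/2-.25,145+y/2-.25),z)[:2]
a,b=P(192,228,.112),P(169,328,.112); d=b-a
print("slot dir",np.degrees(np.arctan2(d[1],d[0])),"centre",(a+b)/2,"expect locked", 180-15.4)
y=np.array([.266,.964]);x=np.array([.964,-.266])
h=(P(73,95,.106)+P(358,160,.106))/2
for z in(.106,.13):
    f=(P(16,318,z)+P(313,390,z))/2; print(z,"hinge-front length",(h-f)@x)
E
```

```text
slot dir 165.30552161465823 centre [ 0.48940283 -0.06097935] expect locked 164.6
0.106 hinge-front length 0.23147359944166088
0.13 hinge-front length 0.23200411817186967
```

The dial is within 1° of its stop. In the scene view the red dot dropped about 6 px from its start position, where flush predicts about 5.6 px. I'm handing it in.

```bash
python3 -c "
from rig import *
print(get_obs()['contact_force'],abs(get_obs()['qvel']).max()); print(ctrl.job_done())"
```

```text
[ 0.11817412 -0.28478851  0.16051783] 0.016312355331424017
the job is handed in; nothing more can be done
None
```

I pressed the panel flush, turned the dial clockwise to its stop, and the panel stayed down after I let go. I handed the job in after about 9 s of robot time; the hand-in reports no verdict.

- **Pressing:** I set both fingertips in the slot, opened to 55 mm along it, and pressed until the panel met its stop at about 12 N.
- **Turning:** I kept the panel down and turned until the moment jumped from about 0.2 to 3.4 N m, which marks the stop. I then lifted off the floor before easing the twist, so the dial would not be dragged back.
- **Dial check:** The last pictures show the white mark at the green dot. The slot direction measured 165.3°, against 164.6° expected when locked.
- **Panel check:** The drop of the red dot in the scene view (about 6 px, with 5.6 predicted) and the slot centre position both match a flush panel. Measuring the panel's length from above could not tell flush from ajar.
- **Surroundings:** By eye, the bystanders look unmoved. The gripper was clear, with force readings near zero.

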